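# Monthly trip test of the worktop power unit

## Robot

A 6-joint arm with a two-finger parallel gripper is mounted at the origin on the work surface. World frame = base frame: x ahead of the robot, y to its left, z up, the work surface at z = 0. Lengths are in m, angles in rad, forces in N, time in s.
With the tool pointing down it reaches from about 0.25 to 0.725 m from the base axis. Payload 4 kg.
Tool frame: the origin (TCP) lies at the very end of the fingers, on their centre line; the grasp point (between the pads) lies 19 mm behind it; z points along the fingers, y is the line along which they close (so a half turn about z gives the same grasp; the last joint's range is limited). The gripper opens to 85 mm and grips with 20 to 120 N. Pads are 22 mm wide; open, the fingers measure 114 mm over their backs; the gripper's body (76 mm by 85 mm) begins 54 mm behind the grasp point. The pads swing forward as they close: fully open they stand 13 mm farther back than shut.
Start: joints at [-1.157, 0.241, 0.005, 1.335, 0, 1.571], TCP at [0.201, -0.458, 0.231] pointing down, gripper open.
Joint ranges: [-2.72, 2.72], [-1.05, 1.87], [-1.09, 1.28], [-1.99, 2.15], [-1.42, 1.44], [-3.14, 3.14]. Speed limits (rad/s): [2.79, 2.79, 3.14, 3.14, 3.14, 3.14].

## Interface

Orientations are given as a unit quaternion [x, y, z, w].
In Python, from workcell import bot, vision, workorder, boxes_of gives the robot as it stands.
- The arm moves only by the tool send_rows, never from a script. Its argument "motion" is text: rows parted by semicolons, each of 5 numbers parted by spaces: the closure, from -1 (fully open) to 1 (shut), so that 0 is half open, then the shift along the tool's x, y, z in cm, then the turn about the tool's z in rad. In form: claw x y z twist; .... A call has 1 to 5 rows; each row is the pose to reach, as a shift and turn from the pose commanded when the call began, along the tool's axes at that moment; what a row does not reach only later rows make up. A row lasts 1/10 s, in which the tool goes at most 50 mm and 8.59 degrees, less where a joint would pass 70% of its speed; a pose out of reach is approached as far as the arm can. A call with a gripper value outside its range is refused whole. The fingers move at their own pace and stop on an object; the grip force is fixed at half the most. Time passes only in rows, so rows that repeat a pose let the fingers close. It gives the time, the measured TCP pose, the force, the opening and the grip force at its end, in the units of the state.
- bot.get_obs(): the state, without advancing time (a new reading comes with each control period).
- vision.camera(name): name is "scene" or "top" or "wrist"; returns the picture (384x512x3 uint8, red, green, blue); there is no depth.
- vision.camera_model(name): a dict with "fov_y" (degrees; the focal length in pixels is half the picture's height over the tangent of half this angle, whatever the lens; pixels are square), "cx", "cy" (the principal point, pixels), "world_from_camera" (4x4, takes a point from camera to world coordinates); the wrist camera has in their place "hand_eye" (4x4, takes a point from camera to tool coordinates, whose origin is the TCP and whose axes are the flange's). Camera axes: x right, y down, z forward; pixel columns grow to the right and rows downward; lengths in m; the calibration is good to about 2 mm. The wrist camera is an equidistant fisheye: a pixel r from the principal point sees the ray r / f radians off the axis. A picture is of the moment at which its call begins: read the wrist's pose just before it. camera_model takes no time and is no camera call.
- workorder.job_done(): hands the job in; it is judged then, once.
Trained networks look in the newest picture that a camera, given by its name, has taken for a name from the list of things; names that differ only in an ending like _2 or _b are one class to them, and where a whole thing is asked for, a point or a joint stands for the part that bears it (a point fixed in the world has none). Each returns a list of dicts, best first, with "conf" (0 to 1); they miss things now and then, are a little off and sometimes report something else, mostly with a low value. They report only what shows in the picture. A call takes as long as a camera call.
- boxes_of(camera, target): "rect" ([centre column, centre row, width, height] in pixels, round what is visible of it).
The state is a dict: "clock": time; "joint_pos": joint angles; "joint_vel": joint speeds; "tau": joint torques, N m; "eef_pos": TCP position; "tool_rot": TCP orientation; "ft_force": force on the tool from outside, world axes, zero at the start; "ft_torque": the same for the moment, N m; "grip_width": finger opening in m; "grasp_force": force on a finger pad.
Only numpy, scipy, OpenCV 4.12 (cv2) and the standard library are available. Lean on these libraries where they do the work, as an engineer would, in place of code of your own. Each camera call takes 0.05 s, during which the arm holds its last target. There are 200 camera calls.

## Task

Give the kitchen power unit its monthly trip test: slide its clear cover all the way off the well that holds the red test button and leave it open, then press the button and keep it down until the orange lever has dropped by itself. Then let go of the button, lift the lever back fully home to its upright rest and leave it standing there; do not knock over or shift the kitchen things around the unit.

Things in the scene. Friction and masses are not known exactly. Their poses are not given: they have to be found in the camera images.
- unit: White power unit, fixed to the shelf: 150 mm deep (its x -70 to +80), 360 mm wide (y -165 to +195), top face 80 mm high. Origin on the shelf surface under the centre of the button well; x points from its front to its back, y towards the end where the cover parks, z up. The well, 110 x 110 mm around the origin, is open above, its floor at 35 mm.
- cover (a joint): Position (m) of the clear acrylic cover along the unit's +y: 0 = shut over the well, 0.13 = fully open at its stop. It starts shut or up to 25 mm open. The panel is 118 x 116 x 5 mm, its upper face 88 mm above the shelf; it slides with about 1.5 N of friction and stays where left.
- cover_handle (a point): Point in the blue handle of the cover, 108 mm above the shelf. The handle is an upright bar 70 mm long along the unit's x, 14 mm thick along its y, from 88 to 124 mm above the shelf; grip it from above with the fingers closing along the unit's y, or push its side.
- button (a joint): Travel (m) of the red test button: 0 = released, 0.009 = fully down. A spring pushes it back up.
- button_top (a point): Centre of the top face of the red round button, 56 mm across, 71 mm above the shelf when released, in the well at the unit's x = y = 0. It is pressed straight down; 1.7 N starts it and 5.5 N holds it fully down. About 5 mm of travel trips the lever, which then falls by itself in under a second.
- lever (a joint): Angle (rad) of the lever: 0 = home (on), against its stop, leaning 0.25 back of vertical towards the unit's +x; it grows as the lever falls forward to the unit's -x, 1.55 = fully dropped, 1.30 forward of vertical. It stays at either end by its own weight: above about 0.25 it falls forward, below that it falls home.
- lever_hinge (a point): Point on the lever's hinge axis (along the unit's y), fixed at the unit's x -30, y -120 mm, 97 mm above the shelf, in the lever's mid-plane. On the well's side of the lever is a black block (x -57 to 1, y -102 to -65, up to 118 mm), on the other a black cheek (x -48 to -8, y -153 to -144, up to 116 mm).
- lever_grip (a point): Centre of the lever's orange grip, 77 mm from the hinge; the grip is 22 mm wide along the unit's y, 14 mm thick, 50 mm long, the lever ends 25 mm beyond. The lever weighs 0.1 kg. Dropped, this point overhangs the unit's front by 34 mm, 117 mm above the shelf; pinched from above across its width it turns between the pads as it is lifted.
- container: Bystander: teal clip-lid food container with pale lid, 126 x 176 mm, 74 mm high; origin at the centre of its underside.
- jar: Bystander: empty mason jar with steel cap, 84 mm across, 140 mm high; origin at the centre of its underside.
- cup_a: Bystander: white ceramic espresso cup, 64 mm across, 60 mm high, with a handle on one side; origin at the centre of its underside.
- cup_b: Bystander: blue ceramic espresso cup, the same size; origin at the centre of its underside.
- tin: Bystander: brass-coloured tin, 60 mm across, 75 mm high; origin at the centre of its underside.
- spoon: Bystander: spoon 160 mm long lying on the shelf.

How it is judged:
On the way, in this order (a step that is already met when the one before it is completed fails the run):
1. the cover is slid open off the well (value of joint cover above 0.115 m), for 0.1 s.
2. pressing of the button begins with the lever still up (value of joint button above 0.0015 m and value of joint lever below 0.3 rad and value of joint cover above 0.11 m).
3. the lever has dropped while the button is still held down and the robot is not touching the lever (value of joint button above 0.0025 m and value of joint lever above 1.4 rad and contact force between the fingers and lever below 0.2 N).
4. the lever is lifted back home with the button released (value of joint lever below 0.08 rad and value of joint button below 0.0015 m), for 0.2 s.
At the end, for the whole second after the job is handed in: The lever rests home (within 0.08 rad of its stop), the button is up (within 1.5 mm) and the cover is open (at least 110 of its 130 mm) (all of step 4 and value of joint cover above 0.11 m); the robot touches nothing.
It fails at once if a bystander is shifted by more than 30 mm (distance of any of container, jar, cup_a, cup_b, tin, spoon from where it was at the start of the episode above 0.03 m).
It fails at once if a jar, cup or tin is tipped by more than 0.4 rad (angle between any of jar, cup_a, cup_b, tin's own z axis and vertical above 0.4 rad).
It also fails if it takes over 64 s, if anything falls off the work surface, if the arm or the gripper's body presses on something with over 40 N, if the wrist force passes 120 N, or if a joint passes its speed limit or range.

## Working session

There is one attempt and no reset: what is moved stays moved. The work goes in short steps, Python scripts to look and compute and a tool call to move; the robot and the scene stay as the last step left them, time stands still between calls to the robot, and variables do not carry over. Pictures are saved under pics/ and viewed, at most 10 in all, crops included, and the job is handed in when it is done.

Besides the shell and the picture viewer there is one more tool, called after "Emit:" as name(argument=value, ...), one argument or row to a line, values as JSON. send_rows: Moves the arm, as the interface text tells. Its arguments: {"type":"object","properties":{"motion":{"type":"string"}},"required":["motion"]}

```bash
mkdir -p pics; cat > h.py <<'E'
from workcell import bot, vision, workorder, boxes_of
import numpy as np, cv2
from scipy.spatial.transform import Rotation as R
def ray(cam,u,v):
    m=vision.camera_model(cam); f=192/np.tan(np.radians(m["fov_y"]/2))
    d=np.array([(u-m["cx"])/f,(v-m["cy"])/f,1.]); T=np.array(m["world_from_camera"])
    return T[:3,3],T[:3,:3]@d
def atz(cam,u,v,z):
    o,d=ray(cam,u,v); return o+d*(z-o[2])/d[2]
def proj(cam,p):
    m=vision.camera_model(cam); f=192/np.tan(np.radians(m["fov_y"]/2)); T=np.array(m["world_from_camera"])
    c=T[:3,:3].T@(np.array(p)-T[:3,3]); return c[:2]/c[2]*f+[m["cx"],m["cy"]]
def save(cam,n):
    im=vision.camera(cam); cv2.imwrite(f"pics/{n}.png",im[:,:,::-1]); return im
E
python3 - <<'E'
from h import *
np.set_printoptions(precision=3,suppress=True)
a=save("top","top1");b=save("scene","scene1")
cv2.imwrite("pics/a.png",cv2.resize(a[:,:,::-1],(800,600)))
for c in("top","scene"):
    for n in("unit","cover_handle","button_top","lever_grip","container","jar","cup_a","tin","spoon"):
        print(c,n,[(np.round(r["rect"]).tolist(),round(r["conf"],2)) for r in boxes_of(c,n)[:3]])
print(bot.get_obs())
print(vision.camera_model("top")); print(vision.camera_model("wrist"))
E
```

```text
top unit [([275.0, 181.0, 127.0, 58.0], 0.76)]
top cover_handle [([272.0, 181.0, 39.0, 43.0], 0.62)]
top button_top [([275.0, 178.0, 130.0, 56.0], 0.74), ([272.0, 181.0, 40.0, 47.0], 0.52)]
top lever_grip [([325.0, 181.0, 10.0, 15.0], 0.62), ([275.0, 178.0, 128.0, 59.0], 0.23)]
top container [([173.0, 197.0, 70.0, 50.0], 0.56), ([274.0, 229.0, 29.0, 36.0], 0.27)]
top jar [([375.0, 165.0, 43.0, 33.0], 0.79), ([276.0, 179.0, 129.0, 60.0], 0.65)]
top cup_a [([365.0, 213.0, 41.0, 23.0], 0.85), ([277.0, 228.0, 23.0, 35.0], 0.66)]
top tin [([216.0, 230.0, 25.0, 23.0], 0.85), ([327.0, 182.0, 11.0, 19.0], 0.74), ([272.0, 182.0, 39.0, 43.0], 0.66)]
top spoon [([393.0, 249.0, 50.0, 35.0], 0.74)]
scene unit [([255.0, 209.0, 135.0, 136.0], 0.57)]
scene cover_handle [([256.0, 200.0, 63.0, 38.0], 0.85)]
scene button_top []
scene lever_grip [([254.0, 208.0, 136.0, 131.0], 0.69), ([222.0, 155.0, 15.0, 31.0], 0.68)]
scene container [([360.0, 267.0, 100.0, 89.0], 0.83), ([222.0, 156.0, 17.0, 30.0], 0.44)]
scene jar [([173.0, 168.0, 35.0, 54.0], 0.77), ([256.0, 206.0, 139.0, 131.0], 0.74), ([222.0, 155
[... 564 characters left out ...]
 0.979,  0.205,  0.   , -0.   ]), 'ft_force': array([0.342, 0.264, 0.325]), 'ft_torque': array([-0.013, -0.045,  0.02 ]), 'grasp_force': 0.0, 'grip_width': 0.08498654550309998}
{'fov_y': 50.640992981322036, 'cx': 255.4214326006481, 'cy': 184.6779498969587, 'world_from_camera': array([[-0.009, -0.99 ,  0.138,  0.404],
       [-1.   ,  0.009, -0.001,  0.037],
       [-0.   , -0.138, -0.99 ,  1.213],
       [ 0.   ,  0.   ,  0.   ,  1.   ]])}
{'fov_y': 65.70646984690485, 'cx': 253.750972871254, 'cy': 188.88012216114475, 'hand_eye': array([[-0.001, -0.955, -0.298,  0.076],
       [ 1.   , -0.001,  0.001, -0.   ],
       [-0.001, -0.298,  0.955, -0.143],
       [ 0.   ,  0.   ,  0.   ,  1.   ]])}
```

View pics/a.png

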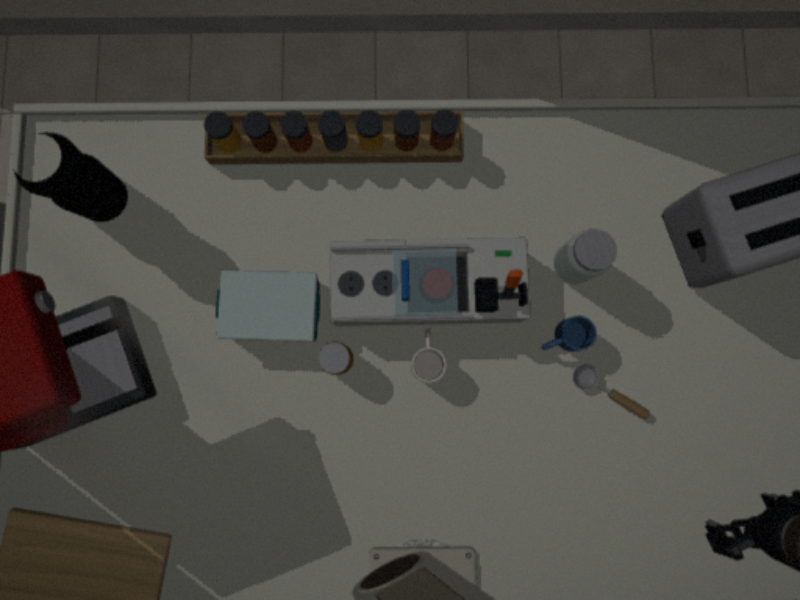

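View pics/scene1.png

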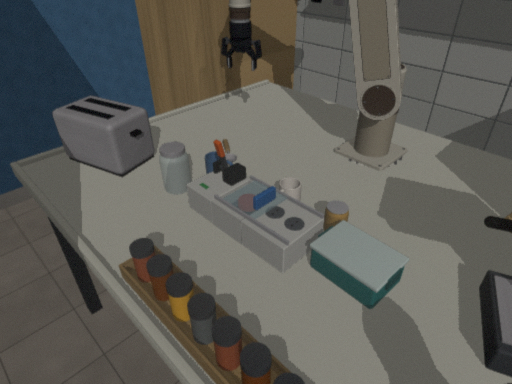

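The top view shows the unit nearly axis-aligned: handle at (405,280), button at (437,284), lever at (514,280), all in the 800x600 picture. The white cup stands right in front of the well at (428,365), and the tin, blue cup and jar are nearby. I'll zoom in for the exact pose.

```bash
python3 - <<'E'
import cv2
a=cv2.imread("pics/top1.png")[140:250,200:350]
a=cv2.resize(a,None,fx=5,fy=5,interpolation=cv2.INTER_CUBIC)
cv2.imwrite("pics/b.png",cv2.convertScaleAbs(a,alpha=1.4))
E
```

```text
(no output)
```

View pics/b.png

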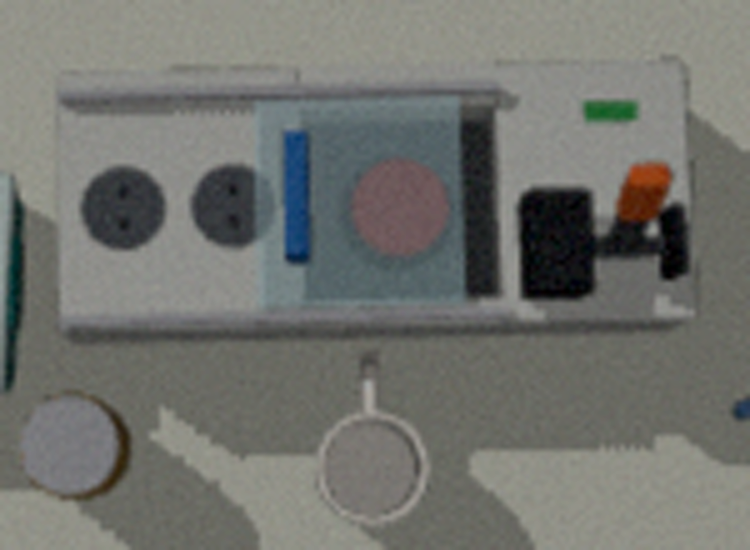

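```bash
cat >> h.py <<'E'
def U(P,p):
    c,s=np.cos(P[2]),np.sin(P[2]); return np.array([P[0]+c*p[0]-s*p[1],P[1]+s*p[0]+c*p[1],p[2]])
E
python3 - <<'E'
from h import *
from scipy.optimize import least_squares
np.set_printoptions(precision=4,suppress=True)
F=[((0,0,.071),(399,206)),((.08,-.165,.08),(687,62)),((.08,.195,.08),(60,72)),((-.07,-.165,.08),(692,319)),((-.07,.195,.08),(66,327))]
px=lambda q:(np.array(q)+.5)/5-.5+[200,140]
r=least_squares(lambda P:np.concatenate([(proj("top",U(P,a))-px(b)) for a,b in F]),[.5,0,0],loss="soft_l1")
print(r.x,(r.fun).reshape(-1,2))
P=r.x
h=atz("top",*px((296,196)),.124);print("handle",h)
c,s=np.cos(P[2]),np.sin(P[2]);d=h[:2]-P[:2];print("handle unit",c*d[0]+s*d[1],-s*d[0]+c*d[1])
for n,p in dict(button=(0,0,.071),hinge=(-.03,-.12,.097),grip=(-.03+.077*np.sin(.25),-.12,.097+.077*np.cos(.25)),drop=(-.104,-.12,.117)).items(): print(n,U(P,p),proj("top",U(P,p)),proj("scene",U(P,p)))
for n,z,uv in(("jar",.14,(595,250)),("cupw",.06,(429,365)),("cupb",.06,(577,333)),("tin",.075,(335,358)),("contfar",.074,(320,310))):
    print(n,atz("top",uv[0]*.64,uv[1]*.64,z))
a=cv2.imread("pics/scene1.png")[130:260,170:340]
cv2.imwrite("pics/c.png",cv2.resize(a,(765,585),interpolation=cv2.INTER_CUBIC))
E
```

```text
[ 0.5738 -0.0331  0.0052] [[ 0.4048 -0.2362]
 [ 0.2401 -0.4499]
 [-0.6535 -0.7326]
 [ 1.4672  0.6071]
 [-1.9208  0.7833]]
handle [0.5713 0.0271 0.124 ]
handle unit -0.002236878352599899 0.060221034152518796
button [ 0.5738 -0.0331  0.071 ] [279.8048 180.5638] [247.5701 198.4244]
hinge [ 0.5445 -0.1532  0.097 ] [323.8851 189.2895] [225.7928 168.7227]
grip [ 0.5635 -0.1531  0.1716] [328.4085 178.3793] [218.7555 147.7039]
drop [ 0.4705 -0.1536  0.117 ] [326.1381 215.5612] [244.7264 153.3107]
jar [ 0.6172 -0.3016  0.14  ]
cupw [ 0.4243 -0.0164  0.06  ]
cupb [ 0.4798 -0.2863  0.06  ]
tin [0.4379 0.1518 0.075 ]
contfar [0.5243 0.1795 0.074 ]
```

View pics/c.png

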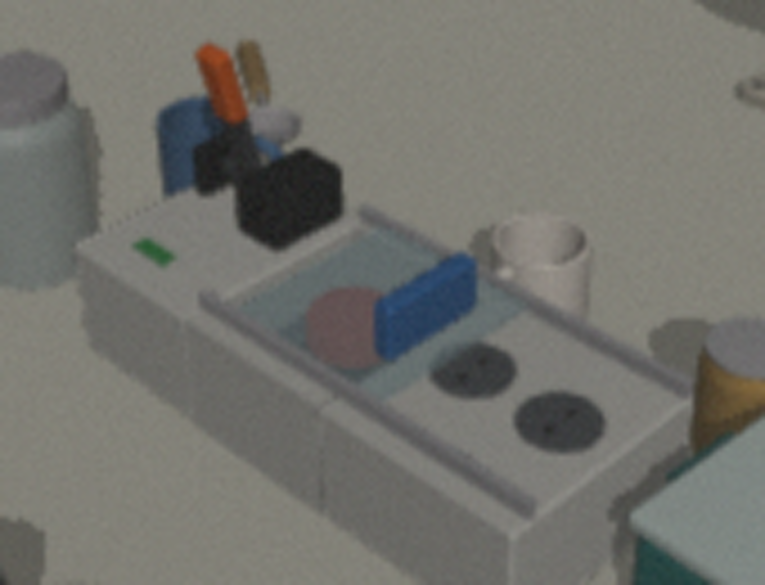

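The scene crop agrees with the top view: handle left of the button, block and upright lever beyond it. Unit origin is about (0.574, -0.033) with a yaw of 0.005. Next I'll move above the well with the fingers shut.

Emit:
send_rows(
  motion="1 4 -2 -1 0.08; 1 8 -4 -2 0.16; 1 12 -6 -3 0.24; 1 16 -8.1 -3 0.32; 1 20 -10.1 -3 0.407",
)

```text
clock: 1.5
eef_pos: [0.3446, -0.2837, 0.2619]
tool_rot: [1.0, 0.001, 0.001, 0.0]
ft_force: [1.3, -0.2, -0.3]
grip_width: 0.0124
grasp_force: 0.0
```

Emit:
send_rows(
  motion="1 2.8 -3.4 0 0; 1 5.6 -6.8 0 0; 1 8.4 -10.2 0 0; 1 11.2 -13.6 0 0; 1 14 -17 0 0",
)

```text
clock: 2.0
eef_pos: [0.4834, -0.1124, 0.2615]
tool_rot: [1.0, 0.003, 0.0, 0.0]
ft_force: [0.9, -0.3, 0.1]
grip_width: -0.0004
grasp_force: 0.0
```

Emit:
send_rows(
  motion="1 2.9 -3.5 0 0; 1 5.8 -7 0 0; 1 8.8 -10.5 0 0; 1 8.8 -10.5 4 0; 1 8.8 -10.5 8 0",
)

```text
clock: 2.5
eef_pos: [0.572, -0.0066, 0.1814]
tool_rot: [1.0, 0.005, 0.002, 0.0]
ft_force: [0.3, -0.0, -1.4]
grip_width: 0.0001
grasp_force: 0.0
```

Emit:
send_rows(
  motion="1 0 0 3 0; 1 0 0 6 0; 1 0 0 7.8 0; 1 0 0 7.8 0; 1 0 -1 7.8 0",
)

```text
clock: 3.0
eef_pos: [0.5698, 0.0011, 0.1036]
tool_rot: [1.0, 0.002, -0.0, 0.0]
ft_force: [0.9, 0.7, 0.5]
grip_width: 0.0
grasp_force: 0.0
```

Emit:
send_rows(
  motion="1 0 -2 0 0; 1 0 -4 0 0; 1 0 -6 0 0; 1 0 -7.5 0 0; 1 0 -8.5 0 0",
)

```text
clock: 3.5
eef_pos: [0.5718, 0.0493, 0.1039]
tool_rot: [0.999, 0.035, -0.001, -0.016]
ft_force: [-0.6, -1.4, 1.4]
grip_width: -0.0001
grasp_force: 0.8
```

Emit:
send_rows(
  motion="1 0 0 0 0; 1 0 0 0 0; 1 0 0 0 0",
)

```text
clock: 3.8
eef_pos: [0.5718, 0.0484, 0.1033]
tool_rot: [0.999, 0.034, -0.001, -0.016]
ft_force: [-0.1, 0.2, -0.1]
grip_width: 0.0
grasp_force: 0.0
```

```bash
python3 - <<'E'
from h import *
np.set_printoptions(precision=3,suppress=True)
print(bot.get_obs())
a=save("top","t2");b=save("wrist","w2")
a=cv2.resize(a[140:250,200:350],(480,352),interpolation=2)
b=cv2.resize(b,(300,225)); o=np.zeros((352,780,3),np.uint8);o[:,:480]=a;o[:225,480:]=b
cv2.imwrite("pics/d.png",o[:,:,::-1])
E
```

```text
{'clock': 3.8, 'joint_pos': array([ 0.068,  0.468, -0.009,  1.094,  0.031,  3.141]), 'joint_vel': array([-0.005, -0.001, -0.002,  0.002, -0.002,  0.   ]), 'tau': array([  0.141, -45.883,  23.238,  -0.   ,   0.112,   0.   ]), 'eef_pos': array([0.572, 0.048, 0.103]), 'tool_rot': array([ 0.999,  0.034, -0.001, -0.016]), 'ft_force': array([-0.133,  0.164, -0.058]), 'ft_torque': array([-0.096,  0.006, -0.02 ]), 'grasp_force': 0.0, 'grip_width': 1.3851655934025857e-05}
```

View pics/d.png

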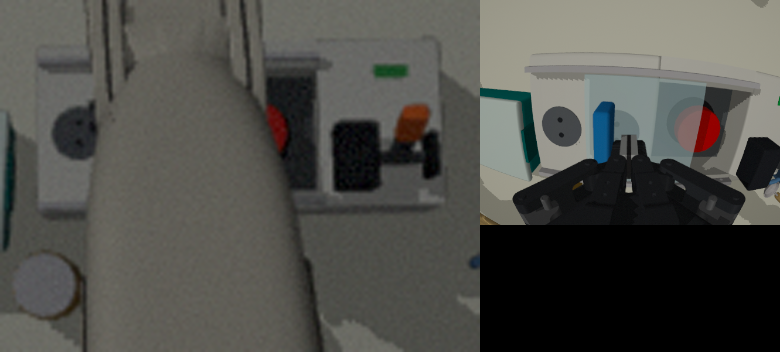

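The cover is partly open, with the handle ahead of the fingers. Joint 6 has reached its limit, so I'll back off the twist and keep pushing.

Emit:
send_rows(
  motion="1 0 0 0 -0.12; 1 0 0 0 -0.24; 1 0 0 0 -0.3; 1 0 0 0 -0.3",
)

```text
clock: 4.3
eef_pos: [0.5717, 0.0481, 0.1033]
tool_rot: [0.983, 0.183, 0.001, -0.015]
ft_force: [1.0, -0.4, -0.2]
grip_width: 0.0002
grasp_force: 0.0
```

Emit:
send_rows(
  motion="1 0.7 -1.9 0 0; 1 1.4 -3.7 0 0; 1 2.2 -5.6 0 0; 1 2.2 -5.6 0 0",
)

```text
clock: 4.7
eef_pos: [0.5716, 0.1096, 0.1047]
tool_rot: [0.983, 0.184, 0.001, -0.015]
ft_force: [-0.9, 0.2, -0.1]
grip_width: 0.0002
grasp_force: 0.0
```

Emit:
send_rows(
  motion="1 0.2 -0.5 0 0; 1 0.4 -1 0 0; 1 0.5 -1.4 0 0; 1 0.5 -1.4 0 0",
)

```text
clock: 5.1
eef_pos: [0.5715, 0.1117, 0.105]
tool_rot: [0.984, 0.179, -0.001, -0.005]
ft_force: [-0.5, -27.8, 1.1]
grip_width: 0.0001
grasp_force: 13.8
```

Emit:
send_rows(
  motion="1 -0.7 1.9 0 0; 1 -1.0 2.6 -3 0; 1 -1.8 4.7 -6 0.1; 1 -3.3 8.6 -6 0.2; 1 -4 10.2 -6 0.2",
)

```text
clock: 5.6
eef_pos: [0.5723, 0.0087, 0.164]
tool_rot: [0.997, 0.082, 0.002, -0.015]
ft_force: [0.4, -0.1, -0.2]
grip_width: -0.0001
grasp_force: 0.0
```

```bash
cat >> h.py <<'E'
def wray(u,v,o):
    m=vision.camera_model("wrist"); f=192/np.tan(np.radians(m["fov_y"]/2))
    a=np.array([u-m["cx"],v-m["cy"]]); r=np.hypot(*a); t=r/f
    d=np.array([*(a/r*np.sin(t)),np.cos(t)]); H=np.array(m["hand_eye"]); W=R.from_quat(o["tool_rot"]).as_matrix()
    return W@H[:3,3]+o["eef_pos"], W@H[:3,:3]@d
def watz(u,v,z,o):
    c,d=wray(u,v,o); return c+d*(z-c[2])/d[2]
E
python3 - <<'E'
from h import *
np.set_printoptions(precision=3,suppress=True)
o=bot.get_obs();b=save("wrist","w3")
print(o["clock"],o["eef_pos"],o["tool_rot"],o["joint_pos"])
for n in("button_top","cover_handle","lever_grip"):
  for r in boxes_of("wrist",n)[:2]: print(n,r, watz(*r["rect"][:2],{"button_top":.071,"cover_handle":.106,"lever_grip":.171}[n],o))
E
```

```text
5.6 [0.572 0.009 0.164] [ 0.997  0.082  0.002 -0.015] [-0.001  0.418  0.078  1.23   0.03   2.977]
button_top {'rect': [306.4, 196.1, 64.0, 63.5], 'conf': 0.59} [ 0.576 -0.033  0.071]
cover_handle {'rect': [156.4, 179.4, 145.5, 149.0], 'conf': 0.76} [0.581 0.084 0.106]
lever_grip {'rect': [467.8, 280.3, 88.5, 50.8], 'conf': 0.7} [ 0.567 -0.137  0.171]
```

View pics/w3.png

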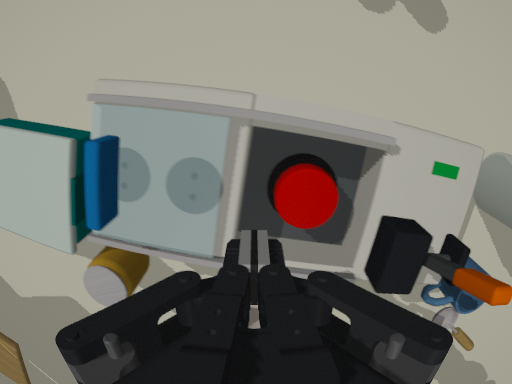

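The cover is fully open, so the well is clear and the button at (306,196) is exposed. Now I'll press it.

Emit:
send_rows(
  motion="1 -0.2 2.1 0 0; 1 -0.4 4.2 3 0; 1 -0.4 4.2 6 0; 1 -0.4 4.2 8 0; 1 -0.4 4.2 8.8 0",
)

```text
clock: 6.3
eef_pos: [0.5723, -0.0264, 0.0704]
tool_rot: [0.996, 0.085, -0.003, -0.016]
ft_force: [-1.7, -0.6, 1.4]
grip_width: -0.0002
grasp_force: 0.8
```

Emit:
send_rows(
  motion="1 0 0 0.5 0; 1 0 0 1 0; 1 0 0 1.4 0; 1 0 0 1.4 0; 1 0 0 1.4 0",
)

```text
clock: 6.8
eef_pos: [0.5742, -0.0264, 0.062]
tool_rot: [0.996, 0.085, 0.001, -0.016]
ft_force: [-7.6, -0.1, 13.3]
grip_width: 0.0001
grasp_force: 6.4
```

Emit:
send_rows(
  motion="1 0 0 0 0; 1 0 0 0 0; 1 0 0 0 0; 1 0 0 0 0; 1 0 0 0 0",
)

```text
clock: 7.3
eef_pos: [0.5742, -0.0265, 0.062]
tool_rot: [0.996, 0.085, 0.001, -0.016]
ft_force: [-7.1, 0.2, 12.4]
grip_width: -0.0
grasp_force: 6.4
```

```bash
python3 - <<'E'
from h import *
o=bot.get_obs();b=save("wrist","w4");print(o["eef_pos"],o["ft_force"])
a=save("top","t4")
for r in boxes_of("wrist","lever_grip")[:2]: print(r, watz(*r["rect"][:2],.117,o))
for r in boxes_of("top","lever_grip")[:3]: print(r, atz("top",*r["rect"][:2],.120))
z=np.zeros((384,800,3),np.uint8);z[:,:512]=b;z[:,512:]=cv2.resize(a[140:250,260:342],(288,384))
cv2.imwrite("pics/e.png",z[:,:,::-1])
E
```

```text
[ 0.57422814 -0.02647048  0.06200647] [-7.08231566  0.21408511 12.35195295]
{'rect': [456.0, 355.0, 52.7, 56.2], 'conf': 0.85} [ 0.54978305 -0.14202643  0.117     ]
{'rect': [33.1, 329.5, 65.9, 56.6], 'conf': 0.52} [0.52048495 0.08684235 0.117     ]
{'rect': [274.8, 183.3, 128.8, 62.8], 'conf': 0.63} [ 0.55912574 -0.01632074  0.12      ]
```

View pics/e.png

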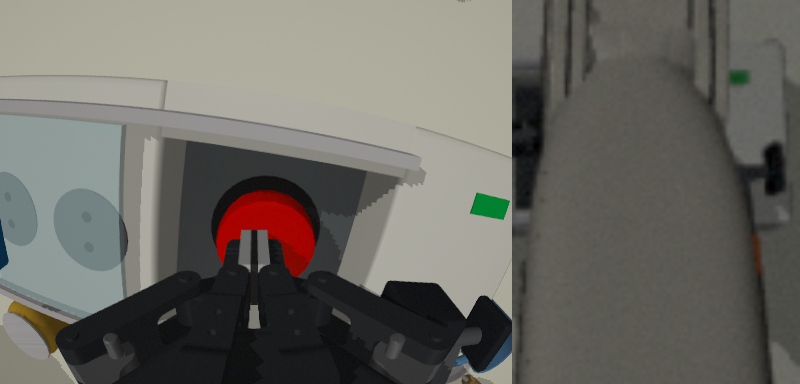

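The lever has dropped: it is no longer upright, and its orange grip shows forward at right in the top crop. Next I'll release the button, rise and move over the dropped grip.

Emit:
send_rows(
  motion="1 0 0 -4 0; 1 0 0 -8 0; 0.5 0 0 -12 0; 0 -1.5 1.5 -15 0.08; 0 -4.5 4.2 -15 0.16",
)

```text
clock: 8.0
eef_pos: [0.5426, -0.08, 0.2142]
tool_rot: [1.0, 0.005, 0.006, -0.014]
ft_force: [0.6, -0.7, 0.4]
grip_width: 0.0421
grasp_force: 0.0
```

Emit:
send_rows(
  motion="0 -3 2.2 0 0; 0 -6 4.4 0 0; 0 -8.4 6.2 0 0; 0 -8.4 6.2 0 0; 0 -8.4 6.2 0 0",
)

```text
clock: 8.5
eef_pos: [0.4547, -0.1436, 0.2071]
tool_rot: [1.0, 0.004, 0.0, -0.015]
ft_force: [0.3, 0.2, 0.3]
grip_width: 0.043
grasp_force: 0.0
```

```bash
python3 - <<'E'
from h import *
np.set_printoptions(precision=4,suppress=True)
o=bot.get_obs();b=save("wrist","w5");print(o["eef_pos"],o["tool_rot"],o["grip_width"],o["ft_force"])
for r in boxes_of("wrist","lever_grip")[:2]: print(r, watz(*r["rect"][:2],.117,o))
E
```

```text
[ 0.4547 -0.1436  0.2071] [ 0.9999  0.004   0.0004 -0.015 ] 0.04295011657023627 [0.345  0.1522 0.2839]
```

View pics/w5.png

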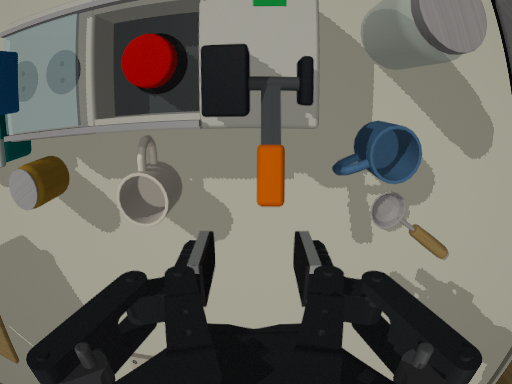

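The lever lies dropped with its grip centred at (271,174). The blue cup, white cup and spoon are all clear of the fingers.

```bash
python3 - <<'E'
from h import *
np.set_printoptions(precision=4,suppress=True)
o=bot.get_obs()
W=R.from_quat(o["tool_rot"]).as_matrix();print(W)
for uv in((271,174),(271,146),(271,205)):print(watz(*uv,.121,o))
print("button",watz(149,61,.071,o))
g=watz(271,174,.121,o)
def t(p): return W.T@(np.array(p)-o["eef_pos"])*100
print("above",t([g[0],g[1],.096]))
E
```

```text
[[ 1.      0.0099 -0.0005]
 [ 0.0099 -0.9995  0.0303]
 [-0.0002 -0.0303 -0.9995]]
[ 0.4727 -0.1537  0.121 ]
[ 0.4951 -0.1532  0.121 ]
[ 0.4465 -0.1544  0.121 ]
button [ 0.5715 -0.0367  0.071 ]
above [ 1.7431  1.4206 11.0213]
```

Emit:
send_rows(
  motion="0 1.7 1.4 2 0; 0 1.7 1.4 5 0; 0 1.7 1.4 8 0; 0 1.7 1.4 10.5 0; 0 1.7 1.4 10.9 0",
)

```text
clock: 9.1
eef_pos: [0.4692, -0.1521, 0.0933]
tool_rot: [1.0, 0.005, -0.004, -0.016]
ft_force: [-0.1, -0.0, 0.9]
grip_width: 0.0428
grasp_force: 0.0
```

Emit:
send_rows(
  motion="0.8 0 0 0 0; 0.8 0 0 0 0; 0.8 0 0 0 0; 0.8 0 0 0 0; 0.8 0 0 0 0",
)

```text
clock: 9.6
eef_pos: [0.4716, -0.1536, 0.0972]
tool_rot: [1.0, 0.005, -0.0, -0.015]
ft_force: [1.7, 2.6, -3.2]
grip_width: 0.0214
grasp_force: 58.8
```

Emit:
send_rows(
  motion="0.8 0.25 0 -0.75 0; 0.8 0.56 0 -1.43 0; 0.8 0.95 -0.05 -2.1 0; 0.8 1.39 -0.06 -2.73 0; 0.8 1.9 -0.08 -3.3 0",
)

```text
clock: 10.1
eef_pos: [0.4879, -0.1536, 0.1287]
tool_rot: [1.0, 0.004, -0.004, -0.016]
ft_force: [-1.5, 3.9, -11.8]
grip_width: 0.0211
grasp_force: 61.0
```

Emit:
send_rows(
  motion="0.8 0.56 -0.02 -0.53 0; 0.8 1.17 -0.03 -1 0; 0.8 1.83 -0.03 -1.4 0; 0.8 2.52 -0.04 -1.75 0; 0.8 3.25 -0.04 -2 0",
)

```text
clock: 10.6
eef_pos: [0.5205, -0.1534, 0.1495]
tool_rot: [1.0, 0.004, -0.004, -0.015]
ft_force: [-8.2, 3.6, -6.1]
grip_width: 0.0212
grasp_force: 64.4
```

Emit:
send_rows(
  motion="0.8 0.75 -0.01 -0.2 0; 0.8 1.5 -0.02 -0.3 0; 0.8 2.3 -0.02 -0.35 0; 0.8 3.04 -0.02 -0.3 0; 0.8 3.04 -0.02 -0.3 0",
)

```text
clock: 11.1
eef_pos: [0.5525, -0.153, 0.1531]
tool_rot: [1.0, 0.005, -0.002, -0.015]
ft_force: [-5.8, 3.9, -3.6]
grip_width: 0.0213
grasp_force: 62.2
```

Emit:
send_rows(
  motion="0.8 0.4 0 0.05 0; 0.8 0.8 0 0.12 0; 0.8 1.2 0 0.2 0; 0.8 1.2 0 0.2 0; 0.8 1.2 0 0.2 0",
)

```text
clock: 11.6
eef_pos: [0.5637, -0.1528, 0.1514]
tool_rot: [1.0, 0.005, -0.002, -0.015]
ft_force: [-6.9, 4.4, -1.2]
grip_width: 0.0211
grasp_force: 59.2
```

Emit:
send_rows(
  motion="0 0 0 0 0; 0 0 0 0 0; 0 0 0 0 0; 0 0 0 0 0; 0 0 0 -1 0",
)

```text
clock: 12.1
eef_pos: [0.5641, -0.1533, 0.1596]
tool_rot: [1.0, 0.004, -0.002, -0.016]
ft_force: [-0.2, -0.4, 0.6]
grip_width: 0.0428
grasp_force: 0.0
```

Emit:
send_rows(
  motion="0 0 0 -3 0; 0 0 0 -6 0; 0 0 0 -9 0; 0 -4 0 -9 0; 0 -8 0 -9 0",
)

```text
clock: 12.6
eef_pos: [0.4859, -0.1574, 0.2522]
tool_rot: [1.0, 0.005, 0.001, -0.015]
ft_force: [-0.2, 0.1, -0.3]
grip_width: 0.043
grasp_force: 0.0
```

```bash
python3 - <<'E'
from h import *
o=bot.get_obs();b=save("wrist","w6");print(o["clock"],o["eef_pos"],o["grip_width"],o["ft_force"])
a=save("scene","s6")[110:280,150:350]
z=np.zeros((384,800,3),np.uint8);z[:288,:384]=cv2.resize(b,(384,288));z[:353,385:]=cv2.resize(a,(415,353))
cv2.imwrite("pics/f.png",z[:,:,::-1])
E
```

```text
12.6 [ 0.48594707 -0.15744166  0.25216882] 0.04302424055742883 [-0.22461899  0.05762262 -0.33839517]
```

View pics/f.png

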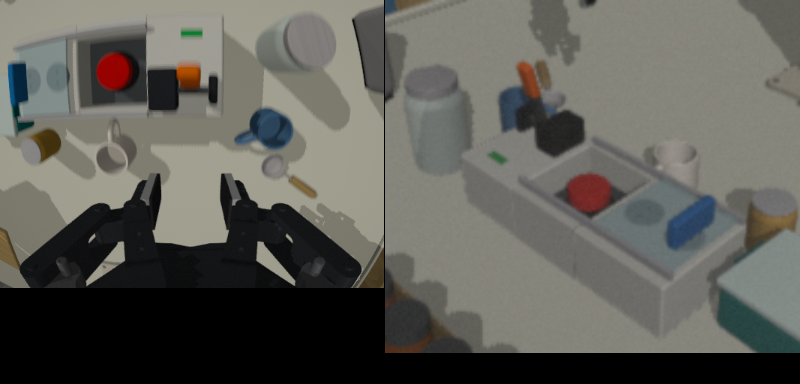

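The lever stands home with its grip at (188,76), the same as in the first scene picture. The button is up, the cover is open and the bystanders haven't moved. I'm handing the job in.

```bash
python3 -c "
from workcell import workorder
print(workorder.job_done())"
```

```text
the job is handed in; nothing more can be done
None
```

I completed the trip test and handed it in at about 12.6 s of the 64 s: the cover is fully open, the button is released, the lever is back upright at home, and the final pictures show nothing around the unit shifted; the hand-in call returned no verdict.

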